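# Hold a derailleur cage arm wound against its spring

## Robot

A 6-joint arm with a two-finger parallel gripper is mounted at the origin on a cart in front of the work surface, level with it; the furniture and walls round the work are solid. World frame = base frame: x ahead of the robot, y to its left, z up, the work surface at z = 0. Lengths are in m, angles in rad, forces in N, time in s.
With the tool pointing down it reaches from about 0.4 to 0.825 m from the base axis. Payload 7 kg.
Tool frame: the origin (TCP) lies between the finger pads; the fingertips stand 17 mm ahead of it and the grasp point (between the pads) lies 2 mm behind it; x points along the fingers, z is the direction in which the jaws open and shut, and the axes are right-handed (so a half turn about x gives the same grasp; the last joint's range is limited). The gripper opens to 88 mm and grips with 3 to 60 N. Pads are 19 mm wide; open, the fingers measure 130 mm over their backs; the gripper's body (78 mm by 193 mm) begins 47 mm behind the grasp point.
Start: joints at [1.391, 0.359, 0.012, 0, -1.224, -0.288], TCP at [0.304, 0.602, 0.244] pointing down, gripper open.
Joint ranges: [-3.07, 3.07], [-1.43, 2.12], [-1.02, 1.25], [-3.03, 1.67], [-3.05, -0], [-3.03, 3.03]. Speed limits (rad/s): [2.39, 2.39, 3.01, 3.14, 3.14, 3.14].

## Interface

Orientations are given as [roll, pitch, yaw] about the fixed x, y, z axes, in that order (R = Rz(yaw) Ry(pitch) Rx(roll)).
In Python, from station import * gives the robot as it stands.
- The arm moves only by the tool step_arm, never from a script. Its argument "deltas" is a list of rows, each a list of 5 numbers: the shift along the tool's x, y, z in cm, then the turn about the tool's x in degrees, then the closure, from 0 (fully open) to 1 (shut). In form: [[dx, dy, dz, roll, fingers], ...]. A call has exactly 10 rows; each row is the pose to reach, as a shift and turn from the pose commanded when the call began, along the tool's axes at that moment; what a row does not reach only later rows make up. A row lasts 1/12 s, in which the tool goes at most 41.7 mm and 7.16 degrees, less where a joint would pass 70% of its speed; a pose out of reach is approached as far as the arm can. A call with a gripper value outside its range is refused whole. The fingers move at their own pace and stop on an object; "squeeze" is the grip in N (left out, the last holds). Time passes only in rows, so rows that repeat a pose let the fingers close, or fill a call up. It gives the time, the measured TCP pose, the force and the opening at its end, in the units of the state.
- get_state(): the state, without advancing time (a new reading comes with each control period).
- grab_frame(name): name is "scene" or "top" or "wrist"; returns a dict with "pixels" (400x640x3 uint8, red, green, blue), "range_z" (400x640 float32, m along the optical axis (not along the pixel's ray), 0 where there is no reading), "fx", "fy", "cx", "cy" (pixels), "view" (4x4, takes a point from world to camera coordinates); the wrist camera has in their place "hand_eye" (4x4, takes a point from camera to tool coordinates, whose origin is the TCP and whose axes are the tool frame's). Camera axes: x right, y down, z forward; pixel columns grow to the right and rows downward; lengths in m; the calibration is good to about 2 mm. A picture is of the moment at which its call begins: read the wrist's pose just before it.
- job_done(): hands the job in, once; it reports no verdict.
Trained networks look in the newest picture that a camera, given by its name, has taken for a name from the list of things; names that differ only in an ending like _2 or _b are one class to them, and where a whole thing is asked for, a point or a joint stands for the part that bears it (a point fixed in the world has none). Each returns a list of dicts, best first, with "conf" (0 to 1); they miss things now and then, are a little off and sometimes report something else, mostly with a low value. They report only what shows in the picture. A call takes as long as a camera call.
- boxes_of(thing, camera): "extent" ([left, top, right, bottom] in pixels, round what is visible of it).
- masks_of(thing, camera): "mask" (400x640 bool, what is visible of it) and "extent" ([left, top, right, bottom] in pixels, round what is visible of it).
The state is a dict: "t": time; "q": joint angles; "qd": joint speeds; "joint_efforts": joint torques, N m; "eef_pos": TCP position; "ee_rot": TCP orientation; "force": force on the tool from outside, world axes, zero at the start; "moment": the same for the moment, N m; "width": finger opening in m.
Only numpy, scipy, OpenCV 4.12 (cv2) and the standard library are available. Lean on these libraries where they do the work, as an engineer would, in place of code of your own. Each camera call takes 0.05 s, during which the arm holds its last target.

## Task

On the derailleur test fixture, first slide the carriage along its rails until it is fully home against the end stop, with the pivot body under the overhanging hanger. Then swing the sprung cage arm forward until it is wound right up to its stop, and keep holding it there with the fingers: finish while holding it, without letting go. Leave the loose tools and things lying around the fixture where they are.

Things in the scene. Friction and masses are not known exactly. Their poses are not given: they have to be found in the camera images.
- fixture: fixed test fixture (all sizes in mm): aluminium base plate 245 x 115, 10 thick, with two dark rails. Origin at bench level below the hanger eye, on the pivot axis of the home carriage. x = sliding direction towards the end stop ('forward'), y = the side where the cage arm sticks out. Base from x -185 to +60, y -75 to +40; end stop at x 46 to 56, top at height 38
- hanger_eye (a point): underside of the dark hanger's overhanging tongue, height 78, above the fixture origin. The tongue (heights 78 to 87) reaches from fixture y -70 to +16 and x -16 to +16, carried by a post at y -62 (30 x 16)
- carriage (a joint): travel of the carriage along the fixture's +x, m: 0 = fully back, 0.070 = home against the end stop. It starts at 0 to 0.03. Friction of about 6 N holds it where it is left
- slide_knob (a point): upright round black post at the rear of the grey carriage, for moving it, 14 in diameter; carriage top at height 36, post top at 82. This point is on its axis at height 66, 75 behind (fixture -x) the pivot axis. Free space round it above height 40, but at home the hanger's tongue begins 59 ahead of it
- pivot (a point): top of the steel pivot bolt of the black pivot body on the carriage, on the vertical axis about which the cage arm turns; height 69, so it passes below the hanger with 9 to spare
- cage_arm (a joint): angle of the cage arm, rad: 0 = at rest (its start, held by the spring), 1.45 = wound to its stop. Grows clockwise seen from above: at value q the arm points (2.18 - q) rad counter-clockwise from fixture +x, from sideways-backward to forward. The spring takes 0.3 Nm at rest, 0.74 Nm at the stop (3.4 to 8.2 N at the axle post) and swings the arm back when let go
- axle_post (a point): upright round steel axle post of the toothed jockey wheel at the end of the cage arm, 14 in diameter, free to spin, for gripping or pushing the arm from above; it stands from the upper cage plate (height 58) to height 96. This point is on its axis at height 80, 90 from the pivot axis
- cage: the two aluminium cage plates of the arm (18 wide, heights 41 to 58, 90 between centres) together with the jockey wheel (43 across) and axle post they carry; origin on the pivot axis at bench level; turns with the arm
- spanner_3: loose steel combination spanner, 170 long, 28 wide, 6 high, bystander lying beside the fixture, partly below the cage arm; origin at the middle of its underside, x along it
- driver_blue: loose screwdriver with fluted handle, 164 long, 21 high, bystander beyond the spanner; origin at the middle of its underside, y along it
- red_tape: loose round pocket tape, 71 across, 30 high, bystander beyond the end-stop end of the fixture; origin at the middle of its underside
- offcut: loose pine offcut, 110 x 45, 36 high, bystander lying beyond the screwdriver; origin at the middle of its underside
- marker: loose marker pen, 135 long, 17 wide, bystander lying across behind the open end of the fixture; origin at the middle of its underside

How it is judged:
On the way, in this order (a step that is already met when the one before it is completed fails the run):
1. the carriage is home against its end stop (value of joint carriage above 0.065 m), for 0.2 s.
2. the cage arm is wound to its stop by the fingers, with the carriage home (value of joint carriage above 0.065 m and value of joint cage_arm above 1.37 rad and contact force between the fingers and cage above 2 N), for 0.2 s.
At the end, for the whole second after the job is handed in: the carriage is home (within 5 mm), the cage arm is at its stop (within 0.08 rad) and still, and the fingers are pressing on the cage arm, its wheel or its axle post with more than 2 N (all of step 2 and velocity of joint cage_arm between -0.2 and 0.2 rad/s); the arm keeps its last pose, push and grip.
It fails at once if a loose thing beside the fixture is shifted by more than 25 mm (distance of any of spanner_3, driver_blue, red_tape, offcut, marker from where it was at the start of the episode above 0.025 m).
It also fails if it takes over 48 s, if anything falls off the work surface, if the arm or the gripper's body presses on something with over 40 N, if the wrist force passes 120 N, or if a joint passes its speed limit or range.

## Working session

There is one attempt and no reset: what is moved stays moved. The work goes in short steps, Python scripts to look and compute and a tool call to move; the robot and the scene stay as the last step left them, time stands still between calls to the robot, and variables do not carry over. Pictures are saved under pics/ and viewed, and the job is handed in when it is done.

Besides the shell and the picture viewer there is one more tool, called after "Call:" as name([rows], argument=value, ...), one row to a line, values as JSON. step_arm: Moves the arm, as the interface text tells. Its arguments: {"type":"object","properties":{"deltas":{"type":"array"},"squeeze":{"type":"number"}},"required":["deltas"]}

```bash
ls; mkdir -p pics
python3 - <<'E'
from station import *
import cv2,numpy as np
s=get_state();print({k:np.round(v,3) for k,v in s.items()})
for n in["scene","top"]:
    f=grab_frame(n);cv2.imwrite(f"pics/{n}0.png",f["pixels"][:,:,::-1])
    np.savez(f"{n}0.npz",**f)
    print(n,f["fx"],f["cx"],f["cy"],np.round(f["view"],3).tolist())
    for t in["slide_knob","axle_post","pivot","hanger_eye","fixture","carriage","cage"]:
        print(t,[(np.round(b["extent"]).tolist(),round(b["conf"],2)) for b in boxes_of(t,n)][:3])
E
```

```text
pics
{'t': np.float64(0.0), 'q': array([ 1.391,  0.359,  0.011, -0.   , -1.224, -0.288]), 'qd': array([-0.001,  0.   , -0.   , -0.001, -0.001,  0.001]), 'joint_efforts': array([ 2.0000e-03, -5.8272e+01,  2.9305e+01,  6.9970e+00,  7.0000e-03,
       -0.0000e+00]), 'eef_pos': array([0.304, 0.602, 0.243]), 'ee_rot': array([ 0.083,  1.569, -1.955]), 'force': array([-0.429,  0.957,  0.316]), 'moment': array([ 0.015, -0.06 , -0.029]), 'width': np.float64(0.088)}
scene 390.8041819165983 319.5445645089285 201.2562613432922 [[0.656, -0.755, -0.002, -0.155], [-0.575, -0.497, -0.65, 0.563], [0.489, 0.428, -0.76, 0.462], [0.0, 0.0, 0.0, 1.0]]
slide_knob [([257.0, 192.0, 311.0, 258.0], 0.82)]
axle_post [([290.0, 192.0, 305.0, 215.0], 0.75)]
pivot [([255.0, 194.0, 314.0, 261.0], 0.84)]
hanger_eye [([228.0, 194.0, 354.0, 306.0], 0.59), ([300.0, 200.0, 357.0, 232.0], 0.39)]
fixture [([229.0, 194.0, 353.0, 303.0], 0.61), ([256.0, 192.0, 313.0, 257.0], 0.58), ([288.0, 189.0, 304.0, 252.0], 0.48)]
carriage [([256.0, 190.0, 310.0, 259.0], 0.78), ([299.0, 215.0, 355.0, 253.0], 0.46)]
cage [([286.0, 190.0, 305.0, 233.0], 0.66)]
top 474.6892003572411 318.9623134111181 203.65005921144672 [[-0.003, -1.0, -0.003, 0.327], [-0.996, 0.003, -0.086, 0.609], [0.086, 0.002, -0.996, 0.99], [0.0, 0.0, 0.0, 1.0]]
slide_knob [([287.0, 208.0, 353.0, 270.0], 0.8)]
axle_post [([290.0, 207.0, 307.0, 224.0], 0.52)]
pivot [([284.0, 207.0, 348.0, 268.0], 0.69)]
hanger_eye []
fixture [([267.0, 206.0, 388.0, 290.0], 0.68), ([290.0, 208.0, 326.0, 244.0], 0.31)]
carriage [([283.0, 208.0, 354.0, 269.0], 0.87), ([290.0, 206.0, 310.0, 222.0], 0.4)]
cage [([294.0, 206.0, 322.0, 242.0], 0.67)]
```

Run:
```python
import cv2
a=cv2.imread("pics/top0.png");cv2.imwrite("pics/top0z.png",cv2.resize(a[130:330,200:460],None,fx=3,fy=3,interpolation=2))
a=cv2.imread("pics/scene0.png");cv2.imwrite("pics/scene0z.png",cv2.resize(a[150:350,180:440],None,fx=3,fy=3,interpolation=2))
```

```text
(no output)
```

View pics/top0.png

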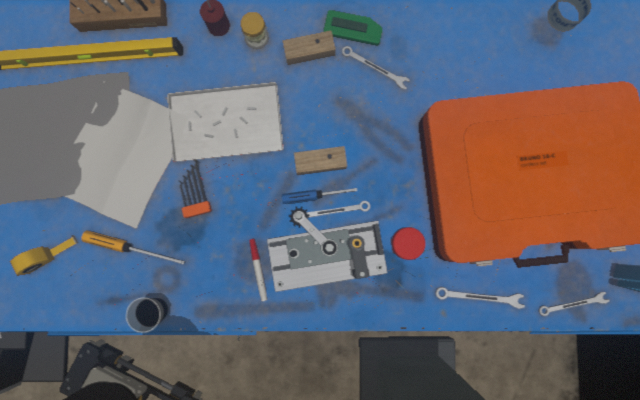

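View pics/top0z.png

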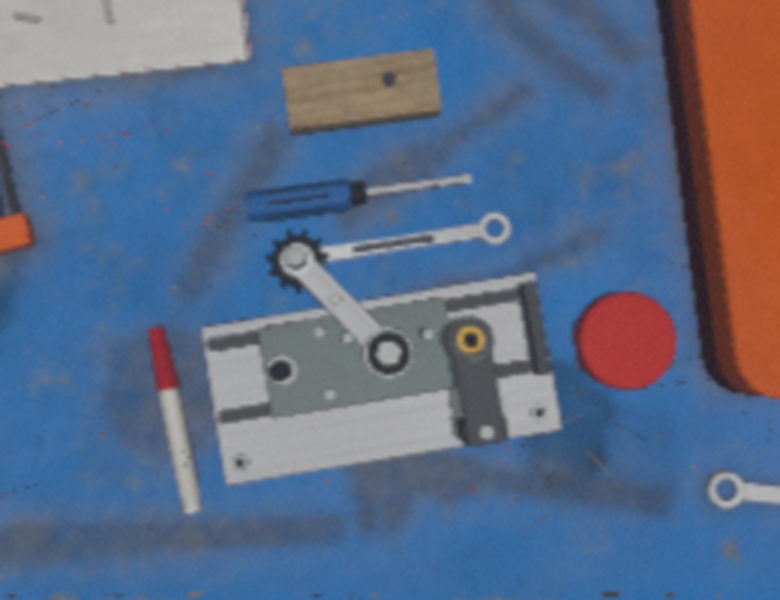

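View pics/scene0z.png

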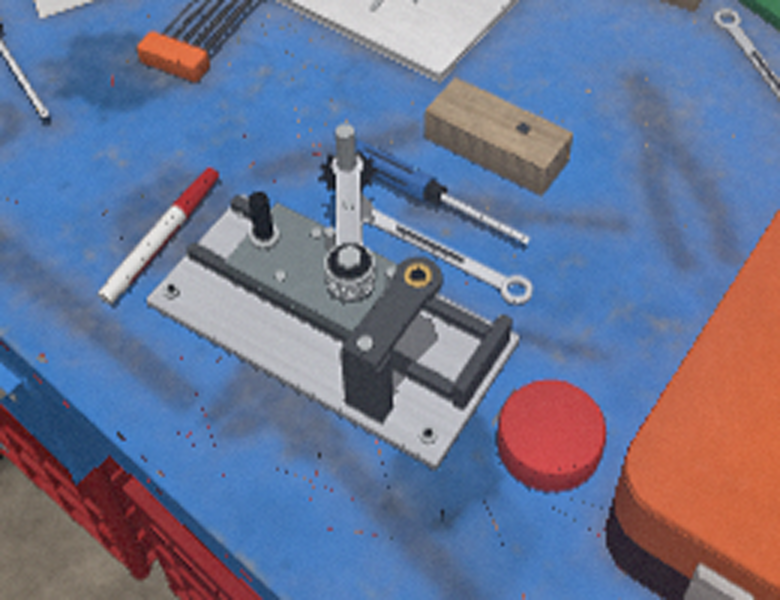

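The top picture shows the base corners at zoomed (203,327), (535,273), (560,430) and (226,485). The knob is at (280,370), the axle at (296,257), the pivot at (389,353) and the eye at (470,340). I'll back-project these at their known heights.

```bash
cat > h.py <<'E'
import numpy as np
def proj(f,u,v,h):
    V=f["view"];R=V[:3,:3];t=V[:3,3];c=-R.T@t
    d=R.T@np.array([(u-f["cx"])/f["fx"],(v-f["cy"])/f["fy"],1.])
    return c+d*(h-c[2])/d[2]
def pix(f,p):
    q=f["view"][:3,:3]@p+f["view"][:3,3]
    return f["fx"]*q[0]/q[2]+f["cx"],f["fy"]*q[1]/q[2]+f["cy"]
def fix2w(p,o,th): 
    c,s=np.cos(th),np.sin(th);return np.array([o[0]+c*p[0]-s*p[1],o[1]+s*p[0]+c*p[1],p[2]])
E
python3 - <<'E'
from h import *
import cv2
from scipy.optimize import least_squares
f=dict(np.load("top0.npz"));g=dict(np.load("scene0.npz"))
T=lambda x,y:(x/3+200,y/3+130)
S=lambda x,y:(x/3+180,y/3+150)
# (pixel, fixture point fn)
pts=[(f,T(203,327),(-.185,.040,.01)),(f,T(535,273),(.06,.04,.01)),(f,T(560,430),(.06,-.075,.01)),(f,T(226,485),(-.185,-.075,.01)),(f,T(470,340),(0,0,.087))]
pts2=[(g,S(148,302),(-.185,-.075,.01)),(g,S(437,467),(.06,-.075,.01)),(g,S(520,335),(.06,.04,.01)),(g,S(417,275),(0,0,.087))]
def run(P):
    def r(x):
        out=[]
        for fr,uv,p in P: out+=list(np.subtract(pix(fr,fix2w(p,x[:2],x[2])),uv))
        return out
    s=least_squares(r,[.55,-.1,-1.4]);print(s.x,np.round(s.fun,1));return s.x
a=run(pts);b=run(pts2);x=run(pts+pts2);np.save("fix.npy",x)
o,th=x[:2],x[2]
for n,fr,uv,h in[("knob",f,T(280,370),.082),("axle",f,T(296,257),.096),("pivot",f,T(389,353),.069),("eye",f,T(470,340),.087),("knob",g,S(260,202),.082),("axle",g,S(346,131),.096),("pivot",g,S(349,258),.069)]:
    w=proj(fr,*uv,h);d=w[:2]-o;c,s=np.cos(th),np.sin(th)
    print(n,np.round(w,4),"fix",np.round([c*d[0]+s*d[1],-s*d[0]+c*d[1]],4))
from station import *
s=get_state();import math
from scipy.spatial.transform import Rotation as R
print(np.round(R.from_euler("xyz",s["ee_rot"]).as_matrix(),3))
E
```

```text
[ 0.52468701  0.24983483 -1.41380586] [-0.9 -0.2  0.1 -0.3  0.9  0.2 -0.5  0.2  0.3  0. ]
[ 0.52577037  0.25126303 -1.40403676] [-1.3 -0.5  0.2 -0.3  0.5  0.1  0.5  0.4]
[ 0.52518929  0.25041028 -1.40983834] [-1.2 -0.1 -0.2 -0.6  0.7 -0.1 -0.6  0.3  0.  -0.2 -1.1 -0.6  0.   0.3
  0.7  0.7  0.6  0.8]
knob [0.5051 0.3773 0.082 ] fix [-0.1285  0.0005]
axle [0.5798 0.366  0.096 ] fix [-0.1054  0.0725]
pivot [0.5161 0.3041 0.069 ] fix [-0.0545 -0.0004]
eye [0.5247 0.2505 0.087 ] fix [-0.0001 -0.0005]
knob [0.5035 0.3765 0.082 ] fix [-0.128  -0.0012]
axle [0.5813 0.3676 0.096 ] fix [-0.1066  0.0742]
pivot [0.5156 0.3047 0.069 ] fix [-0.0551 -0.0008]
[[ 0.     0.893 -0.451]
 [ 0.    -0.451 -0.893]
 [-1.     0.    -0.   ]]
```

Both cameras agree on the fixture pose: origin (0.525, 0.250), yaw -1.41, carriage at about 15 mm. I'll write a helper for the deltas, then move above the knob with the jaws along fixture x.

```bash
cat >> h.py <<'E'
from scipy.spatial.transform import Rotation as Ro
def delta(s,target,jawyaw):
    M=Ro.from_euler("xyz",s["ee_rot"]).as_matrix()
    d=M.T@(np.array(target)-s["eef_pos"])*100
    z=np.degrees(np.arctan2(M[1,2],M[0,2]))
    r=-(jawyaw-z);r=(r+180)%360-180
    return np.round(d,2),np.round(r,1)
E
python3 - <<'E'
from h import *
from station import *
s=get_state()
print(delta(s,[.5043,.377,.15],np.degrees(-1.41)),delta(s,[.5043,.377,.068],np.degrees(-1.41)))
E
```

```text
(array([ 9.36, 28.01, 11.11]), np.float64(-36.0)) (array([17.56, 28.01, 11.11]), np.float64(-36.0))
```

Call:
step_arm([
  [1,3,1.2,-6,0.5],
  [2,6,2.4,-12,0.5],
  [3,9.5,3.8,-18,0.5],
  [4.5,13,5.2,-24,0.5],
  [6,16.5,6.6,-30,0.5],
  [7.5,20,8,-36,0.5],
  [9.4,23.5,9.4,-36,0.5],
  [9.4,27,10.7,-36,0.5],
  [9.4,28,11.1,-36,0.5],
  [9.4,28,11.1,-36,0.5],
], squeeze=25)

```text
t: 1.63
eef_pos: [0.506, 0.3746, 0.1492]
ee_rot: [-0.473, 1.57, -1.887]
force: [0.3, 0.2, 0.2]
width: 0.0441
```

Run:
```python
from h import *
from station import *
import cv2
s=get_state();print(s["t"],s["eef_pos"],s["width"],s["force"])
f=grab_frame("wrist");cv2.imwrite("pics/w1.png",f["pixels"][:,:,::-1])
M=np.eye(4);M[:3,:3]=Ro.from_euler("xyz",s["ee_rot"]).as_matrix();M[:3,3]=s["eef_pos"]
f["view"]=np.linalg.inv(M@f["hand_eye"])
print("pred knob px",pix(f,np.array([.5043,.377,.082])))
print(delta(s,[.5043,.377,.068],np.degrees(-1.41)))
```

```text
1.6333 [0.50601122 0.37455018 0.14921277] 0.04407558360202919 [0.29492412 0.19277177 0.21021102]
pred knob px (np.float64(314.48988685606594), np.float64(221.55739252144156))
(array([ 8.12, -0.13, -0.28]), np.float64(-0.2))
```

View pics/w1.png

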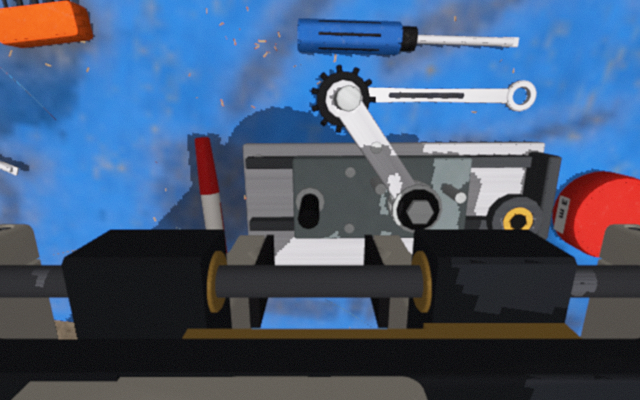

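The wrist view shows the knob near (309,215), between the fingers and a few mm from the prediction. Next I'll descend, close and then push.

Call:
step_arm([
  [2,-0.1,-0.3,0,0.5],
  [4,-0.1,-0.3,0,0.5],
  [6,-0.1,-0.3,0,0.5],
  [8.1,-0.1,-0.3,0,0.5],
  [8.1,-0.1,-0.3,0,0.7],
  [8.1,-0.1,-0.3,0,1],
  [8.1,-0.1,-0.3,0,1],
  [8.1,-0.1,-0.3,0,1],
  [8.1,-0.1,-0.3,0,1],
  [8.1,-0.1,-0.3,0,1],
])

```text
t: 2.52
eef_pos: [0.5032, 0.3808, 0.07]
ee_rot: [2.363, 1.568, 0.953]
force: [-1.9, 1.8, 4.0]
width: 0.0134
```

Run:
```python
from h import *
from station import *
s=get_state();x=np.load("fix.npy")
print(s["width"],s["force"])
print(delta(s,fix2w([-.075,0,.068],x[:2],x[2]),np.degrees(x[2])))
```

```text
0.013369252405206419 [-1.88536194  1.77564359  3.96111199]
(array([0.19, 0.08, 5.73]), np.float64(-0.0))
```

Width 13.4 mm means the 14 mm knob is held. Now I'll push it about 57 mm forward.

Call:
step_arm([
  [0,0,1,0,1],
  [0,0,2,0,1],
  [0,0,3,0,1],
  [0,0,3.8,0,1],
  [0,0,4.5,0,1],
  [0,0,5,0,1],
  [0,0,5.4,0,1],
  [0,0,5.6,0,1],
  [0,0,5.8,0,1],
  [0,0,5.8,0,1],
])

```text
t: 3.35
eef_pos: [0.5122, 0.3265, 0.0701]
ee_rot: [2.628, 1.563, 1.218]
force: [-8.7, 13.7, 2.0]
width: 0.0134
```

Run:
```python
from h import *
from station import *
s=get_state();x=np.load("fix.npy")
print(s["width"],s["force"])
print(delta(s,fix2w([-.075,0,.068],x[:2],x[2]),np.degrees(x[2])))
```

```text
0.013373715747724259 [-8.65546703 13.68255135  2.02783258]
(array([0.21, 0.06, 0.22]), np.float64(0.0))
```

Call:
step_arm([
  [0,0,0.2,0,1],
  [0,0,0.3,0,1],
  [0,0,0.4,0,1],
  [0,0,0.4,0,1],
  [0,0,0.4,0,1],
  [0,0,0.4,0,1],
  [0,0,0.4,0,1],
  [0,0,0.4,0,1],
  [0,0,0.4,0,1],
  [0,0,0.4,0,1],
])

```text
t: 4.18
eef_pos: [0.5124, 0.3263, 0.0701]
ee_rot: [2.677, 1.559, 1.269]
force: [-14.9, 26.6, 0.1]
width: 0.0136
```

Run:
```python
from h import *
from station import *
import cv2
s=get_state();x=np.load("fix.npy")
print(s["width"],s["force"])
print(delta(s,fix2w([-.075,0,.068],x[:2],x[2]),np.degrees(x[2])))
f=grab_frame("scene");cv2.imwrite("pics/s2.png",cv2.resize(f["pixels"][150:350,180:440,::-1],None,fx=3,fy=3))
```

```text
0.013628785980898929 [-14.90285692  26.55287539   0.09054137]
(array([0.21, 0.05, 0.2 ]), np.float64(0.1))
```

View pics/s2.png

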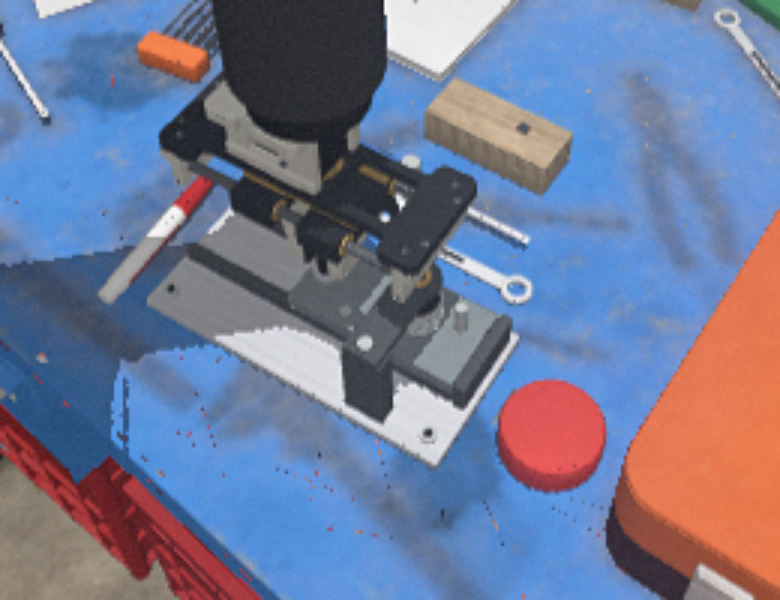

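The scene view shows the carriage plate against the end stop near (480,350). A further 4 mm of command added only force, so the carriage is home. Release and lift.

Call:
step_arm([
  [0,0,-0.5,0,1],
  [0,0,-0.5,0,0.7],
  [0,0,-0.4,0,0.5],
  [0,0,-0.4,0,0.5],
  [0,0,-0.4,0,0.5],
  [0,0,-0.4,0,0.5],
  [-2,0,-0.4,0,0.5],
  [-4,0,-0.4,0,0.5],
  [-6,0,-0.4,0,0.5],
  [-8,0,-0.4,0,0.5],
])

```text
t: 5.07
eef_pos: [0.5121, 0.3219, 0.1492]
ee_rot: [-0.755, 1.57, -2.166]
force: [0.4, 0.7, 0.1]
width: 0.0438
```

Run:
```python
from h import *
from station import *
import cv2
s=get_state();x=np.load("fix.npy")
print(s["width"],s["force"],s["eef_pos"],s["q"])
f=grab_frame("wrist");cv2.imwrite("pics/w3.png",f["pixels"][:,:,::-1])
M=np.eye(4);M[:3,:3]=Ro.from_euler("xyz",s["ee_rot"]).as_matrix();M[:3,3]=s["eef_pos"]
f["view"]=np.linalg.inv(M@f["hand_eye"])
for n,p in[("axle",[.09*np.cos(2.18),.09*np.sin(2.18),.096]),("pivot",[0,0,.069]),("eye",[0,0,.087])]:
    w=fix2w(p,x[:2],x[2]);print(n,w,pix(f,w))
for t in["axle_post"]: print([(b["extent"],b["conf"]) for b in boxes_of(t,"wrist")])
np.savez("w3.npz",**f)
```

```text
0.04382317587683336 [0.39393569 0.70843411 0.1214778 ] [0.51205016 0.32185731 0.14916496] [ 8.83917786e-01  3.20909448e-01 -2.73174027e-01  1.12975483e-04
 -9.77732581e-01  8.46603406e-01]
axle [0.58979112 0.31307289 0.096     ] (np.float64(357.97119891690625), np.float64(94.44679532038771))
pivot [0.52518929 0.25041028 0.069     ] (np.float64(427.6876953690261), np.float64(211.03474701740512))
eye [0.52518929 0.25041028 0.087     ] (np.float64(436.53634582458585), np.float64(219.71282340090752))
[([315.6, 62.5, 380.1, 127.9], 0.81)]
```

View pics/w3.png

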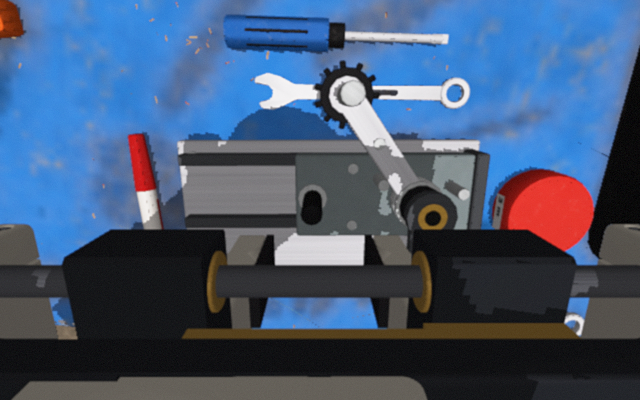

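The carriage stays home: the plate is against the stop and the eye is over the bolt. The axle top is at about (351,92), 6 px left of the prediction, so I'll correct by it.

Run:
```python
from h import *
from station import *
s=get_state();x=np.load("fix.npy");f=dict(np.load("w3.npz"))
a=proj(f,351,92,.096);e=proj(f,432,217.5,.087)
print("axle",a,"eye",e,"dist",np.hypot(*(a-e)[:2]))
# refined origin
ax=np.array(fix2w([.09*np.cos(2.18),.09*np.sin(2.18),.096],x[:2],x[2]))
off=((a-ax)[:2]+(e[:2]-x[:2]))/2;print(off)
o=x[:2]+off;np.save("o.npy",o)
th=x[2]
t=a[:2]; print("axle used",t)
print(delta(s,[*t,.15],np.degrees(th)-48),delta(s,[*t,.083],np.degrees(th)-48))
```

```text
axle [0.59043036 0.31698744 0.096     ] eye [0.52614227 0.25352096 0.087     ] dist 0.09033798558271
[0.00079611 0.00351262]
axle used [0.59043036 0.31698744]
(array([0.24, 7.47, 1.86]), np.float64(48.0)) (array([6.94, 7.44, 1.88]), np.float64(48.0))
```

Call:
step_arm([
  [0.2,1.5,0.4,7,0.4],
  [0.2,3,0.8,14,0.4],
  [0.2,4.5,1.1,21,0.4],
  [0.2,6,1.5,28,0.4],
  [0.2,7.4,1.9,35,0.4],
  [0.2,7.4,1.9,42,0.4],
  [0.2,7.4,1.9,48,0.4],
  [0.2,7.4,1.9,48,0.4],
  [0.2,7.4,1.9,48,0.4],
  [0.2,7.4,1.9,48,0.4],
])

```text
t: 6.0
eef_pos: [0.588, 0.3154, 0.1462]
ee_rot: [-0.153, 1.57, -2.398]
force: [0.8, 0.3, -0.4]
width: 0.0526
```

Run:
```python
from h import *
from station import *
import cv2
s=get_state();x=np.load("fix.npy")
print(delta(s,[.5904,.317,.082],np.degrees(x[2])-48),s["force"],s["q"][5])
f=grab_frame("scene");cv2.imwrite("pics/s4.png",cv2.resize(f["pixels"][150:350,180:440,::-1],None,fx=3,fy=3))
f=grab_frame("wrist");cv2.imwrite("pics/w4.png",f["pixels"][:,:,::-1])
```

```text
(array([ 6.42,  0.09, -0.28]), np.float64(0.2)) [ 0.75934184  0.27560757 -0.38780958] 0.1129957296649928
```

View pics/w4.png

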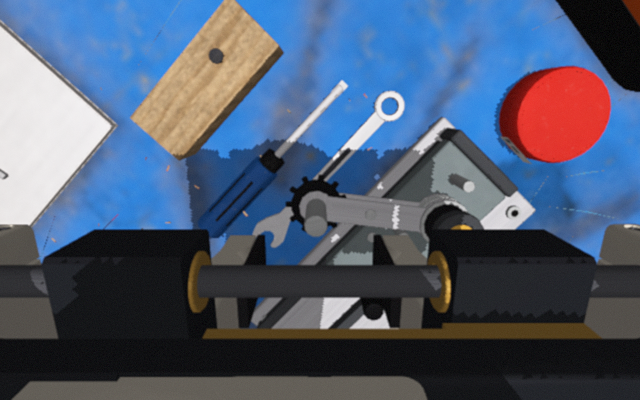

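View pics/s4.png

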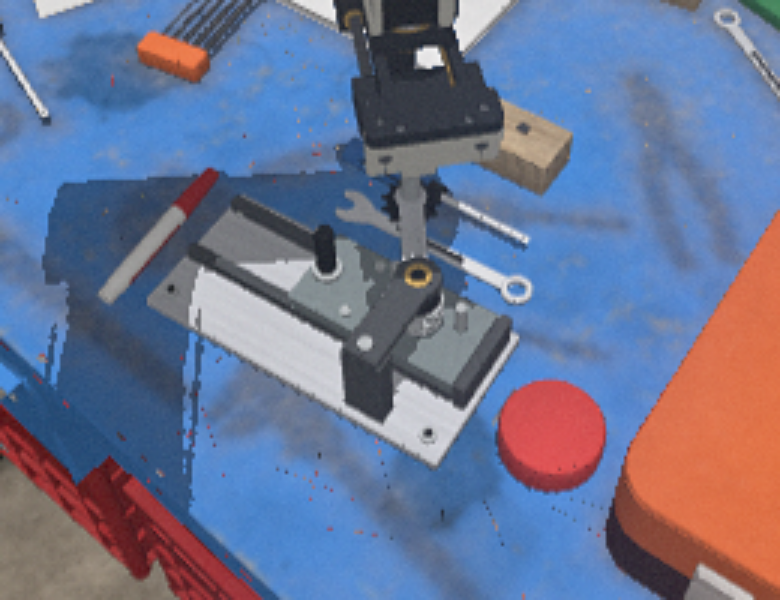

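The post top is at (315,215), centred between the fingers. I'll descend and grip.

Call:
step_arm([
  [2,0.1,-0.2,0,0.4],
  [4,0.1,-0.2,0,0.4],
  [6,0.1,-0.2,0,0.4],
  [6.4,0.1,-0.2,0,0.4],
  [6.4,0.1,-0.2,0,0.6],
  [6.4,0.1,-0.2,0,1],
  [6.4,0.1,-0.2,0,1],
  [6.4,0.1,-0.2,0,1],
  [6.4,0.1,-0.2,0,1],
  [6.4,0.1,-0.2,0,1],
], squeeze=20)

```text
t: 6.93
eef_pos: [0.5905, 0.3169, 0.0834]
ee_rot: [2.978, 1.569, 0.73]
force: [0.1, 0.4, -0.8]
width: 0.0183
```

Run:
```python
from h import *
from station import *
s=get_state();x=np.load("fix.npy");o=np.load("o.npy");th=x[2]
p=s["eef_pos"];print(s["width"],s["force"],p)
d=p[:2]-o;c,sn=np.cos(th),np.sin(th);l=np.array([c*d[0]+sn*d[1],-sn*d[0]+c*d[1]])
print("fix rel",l,np.hypot(*l),np.arctan2(l[1],l[0]))
# path rel. to actual start: arc shift so it starts where the hand is
st=np.array([.09*np.cos(2.18),.09*np.sin(2.18)])
for q in np.arange(0,1.56,.1).tolist()+[1.45]:
    l=np.array([.09*np.cos(2.18-q),.09*np.sin(2.18-q)])-st
    w=fix2w([l[0],l[1],0],[0,0],th);w[2]=0
    t=p+w
    dd,_=delta(s,t,0);print(round(q,2),dd)
```

```text
0.01825579993891168 [ 0.12250634  0.37190659 -0.79997999] [0.59046021 0.31691832 0.08342927]
fix rel [-0.05184818  0.07373731] 0.0901411381995929 2.183631309730163
0.0 [0. 0. 0.]
0.1 [-0.    0.89  0.16]
0.2 [-0.    1.75  0.4 ]
0.3 [-0.    2.59  0.73]
0.4 [-0.    3.39  1.14]
0.5 [-0.    4.15  1.63]
0.6 [-0.    4.85  2.19]
0.7 [-0.    5.49  2.81]
0.8 [-0.    6.07  3.5 ]
0.9 [-0.    6.58  4.25]
1.0 [-0.01  7.01  5.04]
1.1 [-0.01  7.35  5.87]
1.2 [-0.01  7.62  6.73]
1.3 [-0.01  7.79  7.61]
1.4 [-0.01  7.88  8.51]
1.5 [-0.01  7.88  9.41]
1.45 [-0.01  7.89  8.96]
```

Call:
step_arm([
  [0,0,0,0,1],
  [0,0,0,0,1],
  [0,0,0,0,1],
  [0,0.89,0.16,0,1],
  [0,1.75,0.4,0,1],
  [0,2.59,0.73,0,1],
  [0,3.39,1.14,0,1],
  [0,4.15,1.63,0,1],
  [0,4.85,2.19,0,1],
  [0,4.85,2.19,0,1],
], squeeze=30)

```text
t: 7.77
eef_pos: [0.6146, 0.2692, 0.0831]
ee_rot: [-2.852, 1.569, 1.182]
force: [-3.3, 4.9, 4.7]
width: 0.0134
```

```bash
cat > arc.py <<'E'
from h import *
from station import *
s=get_state();x=np.load("fix.npy");o=np.load("o.npy");th=x[2]
p=s["eef_pos"];print(s["t"],s["width"],s["force"],p)
d=p[:2]-o;c,sn=np.cos(th),np.sin(th);l=np.array([c*d[0]+sn*d[1],-sn*d[0]+c*d[1]])
print("fix rel",l,np.hypot(*l),"q",2.18-np.arctan2(l[1],l[0]))
for q in [.6,.7,.8,.9,1,1.1,1.2,1.3,1.4,1.45,1.5,1.55]:
    w=fix2w([.09*np.cos(2.18-q),.09*np.sin(2.18-q),.0834],o,th)
    dd,_=delta(s,w,0);print(q,dd)
E
python3 arc.py
```

```text
7.7667 0.013434862859954919 [-3.3311134   4.92668838  4.7071163 ] [0.61455931 0.26924579 0.08309974]
fix rel [-0.00092964  0.08988473] 0.08988953262893186 q 0.5988614542843234
0.6 [-0.03  0.01 -0.  ]
0.7 [-0.03  0.66  0.63]
0.8 [-0.03  1.24  1.32]
0.9 [-0.03  1.74  2.06]
1 [-0.04  2.17  2.85]
1.1 [-0.04  2.52  3.68]
1.2 [-0.04  2.79  4.54]
1.3 [-0.04  2.96  5.42]
1.4 [-0.04  3.05  6.32]
1.45 [-0.04  3.06  6.77]
1.5 [-0.04  3.05  7.22]
1.55 [-0.05  3.02  7.66]
```

Call:
step_arm([
  [0,0.66,0.63,0,1],
  [0,1.24,1.32,0,1],
  [0,1.74,2.06,0,1],
  [0,2.17,2.85,0,1],
  [0,2.52,3.68,0,1],
  [0,2.79,4.54,0,1],
  [0,2.96,5.42,0,1],
  [0,3.05,6.32,0,1],
  [0,3.06,6.7,0,1],
  [0,3.06,6.8,0,1],
])

```text
t: 8.6
eef_pos: [0.5974, 0.1989, 0.0833]
ee_rot: [2.891, 1.565, 0.643]
force: [4.3, 8.0, -1.6]
width: 0.0135
```

```bash
python3 arc.py
```

```text
8.6 0.013499699039159147 [ 4.34027205  7.9898775  -1.57177333] [0.5973609  0.1988765  0.08334324]
fix rel [0.06577379 0.06163096] 0.09013638126404093 q 1.4271074616532662
0.6 [ 0.03 -3.05 -6.56]
0.7 [ 0.02 -2.41 -5.94]
0.8 [ 0.02 -1.83 -5.25]
0.9 [ 0.02 -1.32 -4.5 ]
1 [ 0.01 -0.9  -3.71]
1.1 [ 0.01 -0.55 -2.88]
1.2 [ 0.01 -0.28 -2.02]
1.3 [ 0.   -0.11 -1.14]
1.4 [-0.   -0.02 -0.24]
1.45 [-0.01 -0.01  0.21]
1.5 [-0.01 -0.02  0.66]
1.55 [-0.01 -0.06  1.1 ]
```

Call:
step_arm([
  [0,0,0.1,0,1],
  [0,0,0.2,0,1],
  [0,0,0.3,0,1],
  [0,0,0.4,0,1],
  [0,0,0.4,0,1],
  [0,0,0.4,0,1],
  [0,0,0.4,0,1],
  [0,0,0.4,0,1],
  [0,0,0.4,0,1],
  [0,0,0.4,0,1],
])

```text
t: 9.43
eef_pos: [0.5956, 0.1967, 0.0833]
ee_rot: [2.868, 1.564, 0.621]
force: [5.2, 7.1, -2.1]
width: 0.0134
```

```bash
python3 arc.py|head -3;python3 - <<'E'
from station import *
import cv2
for n in("scene","top"):
    f=grab_frame(n);p=f["pixels"][150:350,180:440,::-1] if n=="scene" else f["pixels"][130:330,200:460,::-1]
    cv2.imwrite(f"pics/{n}5.png",cv2.resize(p,None,fx=3,fy=3))
E
```

```text
9.4333 0.013377889132959528 [ 5.20260822  7.08236569 -2.06931843] [0.59558395 0.19669845 0.08329343]
fix rel [0.06763891 0.05952792] 0.09010324568902431 q 1.4582978011156364
0.6 [ 0.03 -3.04 -6.85]
```

View pics/scene5.png

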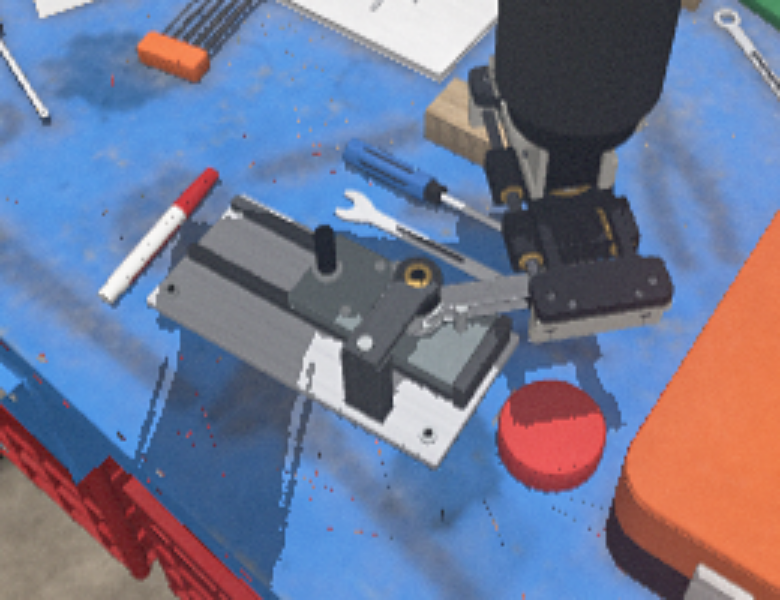

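View pics/top5.png

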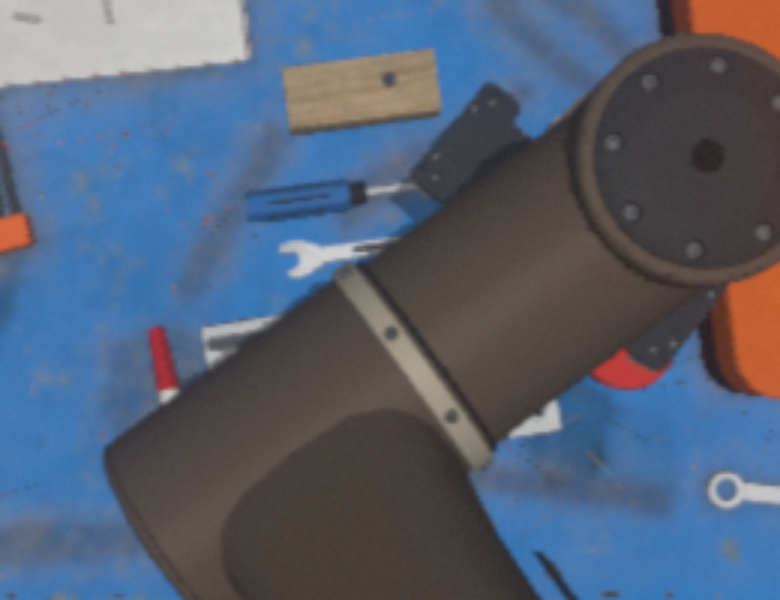

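The scene view shows the cage arm forward with the gripper on the post, the carriage at the stop and the loose things unmoved. The force hasn't risen above the spring's yet, so I'll nudge further until the stop can be felt.

Call:
step_arm([
  [0,0,0.1,0,1],
  [0,0,0.2,0,1],
  [0,0,0.3,0,1],
  [0,0,0.3,0,1],
  [0,0,0.3,0,1],
  [0,0,0.3,0,1],
  [0,0,0.3,0,1],
  [0,0,0.3,0,1],
  [0,0,0.3,0,1],
  [0,0,0.3,0,1],
])

```text
t: 10.37
eef_pos: [0.5952, 0.1962, 0.0834]
ee_rot: [2.902, 1.56, 0.656]
force: [8.8, 14.2, -7.2]
width: 0.0135
```

```bash
python3 arc.py|head -3
```

```text
10.3667 0.013452547151323768 [ 8.78842207 14.22409706 -7.16363919] [0.59519631 0.19622286 0.08344294]
fix rel [0.06804623 0.05906907] 0.09010795941323357 q 1.4651069283758495
0.6 [ 0.07 -3.04 -6.91]
```

A 3 mm command moved it only 0.6 mm and the force went from 9 to 17 N, so it is at the stop. I'll hold once more, check it's steady, and hand in.

Call:
step_arm([
  [0,0,0,0,1],
  [0,0,0,0,1],
  [0,0,0,0,1],
  [0,0,0,0,1],
  [0,0,0,0,1],
  [0,0,0,0,1],
  [0,0,0,0,1],
  [0,0,0,0,1],
  [0,0,0,0,1],
  [0,0,0,0,1],
])

```text
t: 11.2
eef_pos: [0.5952, 0.1962, 0.0835]
ee_rot: [2.905, 1.56, 0.659]
force: [9.2, 13.2, -6.7]
width: 0.0134
```

```bash
python3 arc.py|head -2
python3 - <<'E'
from h import *
from station import *
import cv2
f=grab_frame("scene");cv2.imwrite("pics/s6.png",cv2.resize(f["pixels"][150:350,180:440,::-1],None,fx=3,fy=3))
x=np.load("fix.npy")
# knob now from scene: blob approx
w=proj(f,180+324/3,150+233/3,.082);d=w[:2]-x[:2];print("knob x_f",np.cos(x[2])*d[0]+np.sin(x[2])*d[1])
E
```

```text
11.2 0.013400823285299731 [ 9.1511145  13.18018527 -6.66429529] [0.5952026  0.19622331 0.08345095]
fix rel [0.06804679 0.05907535] 0.09011249766908036 q 1.4650584264653785
knob x_f -0.07527236427071031
```

View pics/s6.png

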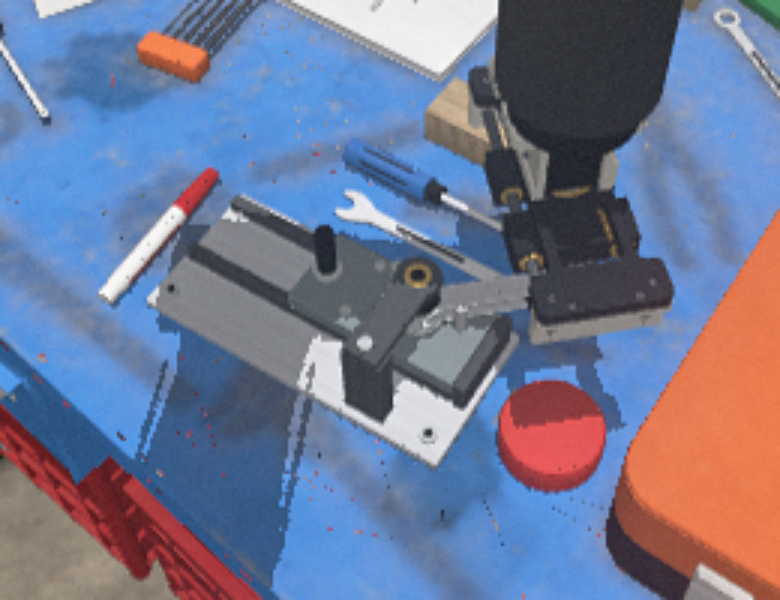

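The picture is unchanged and steady. The knob top at zoomed (324,233) works out to fixture x of -75.3 mm, which is home. Handing in.

```bash
python3 -c "
from station import *
print(job_done()); s=get_state(); print(s['t'],s['force'],s['width'])"
```

```text
the job is handed in; nothing more can be done
None
the job is handed in; nothing more can be done
```

The carriage is home and the cage arm is wound to its stop. I handed the job in at about 11 s with the fingers still holding the post. The hand-in reports no verdict, so these are my own last checks:

- **Carriage:** I gripped the slide knob and pushed it forward. At the end stop, a further 4 mm of command only raised the force, to about 30 N, with almost no movement. The last scene picture puts the knob at fixture x of about -75 mm, which is home.
- **Cage arm:** I gripped the axle post and led it round its arc. The hand's position gives an angle of about 1.465 rad. That is 0.015 over the nominal 1.45, within the calibration error. The last 3 mm of command moved it only 0.6 mm and raised the force from about 9 to 17 N, so it is at the stop.
- **Hold:** It stayed steady through a final 0.8 s hold, with the post between the fingers at a 30 N grip setting.
- **Loose things:** None looked shifted in the pictures, though I did not measure them. The arm hid part of the spanner and offcut in the last view.

No check failed. The only disagreement was a 2–4 mm offset between the fixed cameras and the wrist camera, which I corrected for before gripping the post.

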